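# Swap the pinch-catch lid onto the packed lunch container

## Robot

A 6-joint arm with a two-finger parallel gripper is mounted at the origin on the work surface. World frame = base frame: x ahead of the robot, y to its left, z up, the work surface at z = 0. Lengths are in mm, angles in rad, forces in N, time in s.
With the tool pointing down it reaches from about 300 to 850 mm from the base axis. Payload 4.2 kg.
Tool frame: the origin (TCP) lies midway between the tips of the shut fingers; the grasp point (between the pads) lies 19 mm behind it; z points along the fingers, y is the line along which they close (so a half turn about z gives the same grasp; the last joint's range is limited). The gripper opens to 91 mm and grips with 3 to 60 N. Pads are 32 mm wide; open, the fingers measure 118 mm over their backs; the gripper's body (76 mm by 178 mm) begins 60 mm behind the grasp point.
Start: joints at [-1.21, 0.32, 1.565, -0, 1.257, -0.02], TCP at [213.711, -533.827, 213.976] pointing down, gripper open.
Joint ranges: [-3.11, 3.11], [-0.84, 2.01], [0.21, 2.61], [-1.34, 4.49], [0.05, 2.63], [-2.56, 2.56]. Speed limits (rad/s): [2.57, 2.57, 3.14, 3.14, 3.14, 3.14].

## Interface

Orientations are given as [roll, pitch, yaw] about the fixed x, y, z axes, in that order (R = Rz(yaw) Ry(pitch) Rx(roll)).
In Python, from bench import r gives the robot as it stands.
- The arm moves only by the tool step_arm, never from a script. Its argument "moves" is a list of rows, each an object with "claw": the opening in per cent of the stroke, from 0 (shut) to 100 (fully open); "delta_pos": the shift along the tool's x, y, z in m, a list of three; "spin": the turn about the tool's z in rad. A call has 1 to 5 rows; each row is the pose to reach, as a shift and turn from the pose commanded when the call began, along the tool's axes at that moment; what a row does not reach only later rows make up. A row lasts 1/8 s, in which the tool goes at most 62.5 mm and 10.7 degrees, less where a joint would pass 70% of its speed; a pose out of reach is approached as far as the arm can. A call with a gripper value outside its range is refused whole. The fingers move at their own pace and stop on an object; the grip force is fixed at half the most. Time passes only in rows, so rows that repeat a pose let the fingers close. It gives the time, the measured TCP pose, the force, the opening and the grip force at its end, in the units of the state.
- r.read_state(): the state, without advancing time (a new reading comes with each control period).
- r.camera(name): name is "scene" or "top"; returns (picture, depth): 420x560x3 uint8, blue, green, red; 420x560 float32, mm along the optical axis (not along the pixel's ray), 0 where there is no reading.
- r.camera_model(name): a dict with "fx", "fy", "cx", "cy" (pixels), "world_from_camera" (4x4, takes a point from camera to world coordinates). Camera axes: x right, y up, looking along -z (the intrinsics and any distortion apply to the point x, -y, -z); pixel columns grow to the right and rows downward; lengths in mm; the calibration is good to about 2 mm. A picture is of the moment at which its call begins. camera_model takes no time and is no camera call.
- r.job_done(): hands the job in; it is judged then, once.
The state is a dict: "t": time; "joint_pos": joint angles; "qvel": joint speeds; "effort": joint torques, N m; "tcp_pos": TCP position; "eef_rot": TCP orientation; "wrist_force": force on the tool from outside, world axes, zero at the start; "wrist_torque": the same for the moment, N m; "gripper_width": opening from 0.0 (shut) to 1.0 (fully open); "grasp_force": force on a finger pad.
Only numpy, scipy, OpenCV 4.12 (cv2) and the standard library are available. Lean on these libraries where they do the work, as an engineer would, in place of code of your own. Each camera call takes 0.05 s, during which the arm holds its last target. There are 200 camera calls.

## Task

Lay the bamboo fork inside the open aluminium container, then close that container with the white clip lid that is now latched on the purple snack box: pinch the lid's two orange buttons together to free its catches, lift the lid off, set it squarely onto the container and let the buttons spring back out so that it is latched flush. Leave the container upright about where it is, and do not disturb the spoon, flask, tumbler or jar.

Things in the scene. Friction and masses are not known exactly. Their poses are not given: they have to be found in the camera images.
- fork: bamboo fork lying flat, 124 mm long (local x from -62, handle end, to +62, tines), 7 mm thick, handle 14 mm wide up to x +20, head 24 mm wide beyond. Origin: middle of the length, on the underside; x towards the tines, z up. About 20 g; grip it near the origin across y. It is to lie on the container's floor.
- container: open aluminium container standing loose on the granite (about 0.6 kg), outside 170 (x) x 120 (y) x 60 mm high, walls and floor 4 mm; origin: centre of the underside, z up. Mouth 146 x 96 mm, in a rim band 8 mm deep (z 52 to 60 mm); below the band the inside is undercut to 162 x 112 mm, where the lid's tongues catch on the +y and -y sides. The lid fits either way round.
- snack_box: purple snack box of the same shape and size as the aluminium container (origin: centre of its underside, z out of its mouth, rim at z 60 mm), held fast on a fixed bamboo stand (board 190 x 130 mm), its mouth leaning 32 degrees from vertical towards the robot about its own y axis, which is level. It cannot move.
- lid: white clip lid, about 120 g. Origin: centre of the flange's underside, on the rim plane (z 60 mm of the box) when seated; z out of the box, x along the long side. Flange 166 (x) x 116 (y) x 5 mm; a skirt 138 x 91 mm, 19 mm deep, tapered at its foot, enters the mouth (play each side: 4 mm in x, 2.5 mm in y). On top, a grey block 44 (x) x 22 (y) mm, up to z 38 mm, between two orange buttons.
- lid_grip (a point): point on the lid midway between the two buttons, 21 mm above the lid's origin along its z. Each button is 34 mm long (x) and stands from 7 to 35 mm above the flange's underside; their outer faces, square to the lid's y, are 60 mm apart at rest, 44 mm when both are fully in. Springs: about 3 N at rest, 8 N fully in; pinched at 20 to 30 N they bottom and the lid can be carried by them.
- button_left (a joint): inward travel of the orange button on the lid's +y side: 0 out (latched), 0.008 m fully in, spring returned. Each button moves a steel tongue under the flange (top 9.5 mm below the flange's underside) that reaches 53 mm from the middle at rest, 5 mm under the rim band, and clears it at about 7 mm of travel
- button_right (a joint): the same for the button on the lid's -y side. Both must be held in at once, when taking the lid off and when putting it on: the tongues are not bevelled and do not snap past the rim by pushing
- spoon: bystander: steel spoon lying flat, 150 mm long along its x, at most 40 mm wide, beside the fork, its line about 50 mm from the fork's. Leave alone.
- flask: bystander: upright steel flask with black cap, 68 mm diameter, 200 mm high, origin at the centre of its foot. Leave alone.
- tumbler: bystander: green tumbler, 72 mm diameter at the rim, 90 mm high, standing about 15 to 25 mm off the far short end of the aluminium container, origin at the centre of its foot. Leave alone.
- jar: bystander: amber jar, 64 mm diameter, 85 mm high, behind the bamboo stand, origin at the centre of its foot. Leave alone.
Things that resemble listed ones, but are neither listed nor needed, are in the scene too. Leave any brown or pink look-alike of the lid alone.

How it is judged (in metres and radians):
On the way, in this order (a step that is already met when the one before it is completed fails the run):
1. the fork lies inside the aluminium container, let go (x of fork in the frame of container between -0.04 and 0.04 m and y of fork in the frame of container between -0.05 and 0.05 m and z of fork in the frame of container between 0 and 0.03 m and contact force between the fingers and fork below 0.2 N and linear speed of fork below 0.05 m/s), for 0.2 s.
2. both buttons of the lid are pinched in while it sits on the purple box (value of joint each of button_left, button_right above 0.006 m and z of lid in the frame of snack_box between 0.055 and 0.068 m and distance between lid and snack_box below 0.07 m), for 0.1 s.
3. the lid is lifted clear of the purple box (distance between lid and snack_box above 0.1 m), for 0.1 s.
At the end, for the whole second after the job is handed in: Fork in the container (middle within 40 x 50 mm of its centre, under 30 mm up); lid on the container within 5 mm of centre, flange within 2.5 mm of the rim, square to 0.08 rad either way round, level to 0.05; both buttons under 2 mm in; container upright on the granite, all at rest (x of fork in the frame of container between -0.04 and 0.04 m and y of fork in the frame of container between -0.05 and 0.05 m and z of fork in the frame of container between 0 and 0.03 m and x of lid in the frame of container between -0.005 and 0.005 m and y of lid in the frame of container between -0.005 and 0.005 m and z of lid in the frame of container between 0.0575 and 0.0625 m and angle between the x axis of lid and the x axis of container, either way round below 0.08 rad and angle between the z axis of lid and the z axis of container, either way round below 0.05 rad and value of joint each of button_left, button_right below 0.002 m and angle between container's own z axis and vertical below 0.05 rad and height (world z) of container below 0.004 m and linear speed of each of container, lid below 0.02 m/s); the robot touches nothing.
It fails at once if the spoon is shoved more than 30 mm (distance of spoon from where it was at the start of the episode above 0.03 m).
It fails at once if the flask is shoved more than 30 mm or tipped (distance of flask from where it was at the start of the episode above 0.03 m or angle between flask's own z axis and vertical above 0.3 rad).
It fails at once if the tumbler is shoved more than 30 mm or tipped (distance of tumbler from where it was at the start of the episode above 0.03 m or angle between tumbler's own z axis and vertical above 0.3 rad).
It fails at once if the jar is shoved more than 30 mm or tipped (distance of jar from where it was at the start of the episode above 0.03 m or angle between jar's own z axis and vertical above 0.3 rad).
It fails at once if the container is dragged more than 60 mm from its place or lifted (distance of container from where it was at the start of the episode above 0.06 m or height (world z) of container above 0.03 m).
It also fails if it takes over 67 s, if anything falls off the work surface, if the arm or the gripper's body presses on something with over 40 N, if the wrist force passes 120 N, or if a joint passes its speed limit or range.

## Working session

There is one attempt and no reset: what is moved stays moved. The work goes in short steps, Python scripts to look and compute and a tool call to move; the robot and the scene stay as the last step left them, time stands still between calls to the robot, and variables do not carry over. Pictures are saved under pics/ and viewed, at most 10 in all, crops included, and the job is handed in when it is done.

Besides the shell and the picture viewer there is one more tool, called after "Request:" by a JSON object that holds its "name" and its "arguments", one argument or row to a line. step_arm: Moves the arm, as the interface text tells. Its arguments: {"type":"object","properties":{"moves":{"type":"array","items":{"type":"object","properties":{"claw":{"type":"number"},"delta_pos":{"type":"array","items":{"type":"number"}},"spin":{"type":"number"}}}}},"required":["moves"]}

```bash
mkdir -p pics; ls; cat > h.py <<'E'
import numpy as np,cv2
from bench import r
def P(name,u,v,d,m=None):
    m=m or r.camera_model(name)
    u,v,d=map(np.asarray,(u,v,d))
    c=np.stack([(u-m['cx'])/m['fx']*d,-(v-m['cy'])/m['fy']*d,-d,np.ones_like(d)*1.0],-1)
    return (c@np.array(m['world_from_camera']).T)[...,:3]
E
python3 - <<'E'
from h import *
for n in("scene","top"):
    a,d=r.camera(n);np.savez(f"pics/{n}0.npz",a=a,d=d);cv2.imwrite(f"pics/{n}0.png",a)
    m=r.camera_model(n);print({k:(np.round(v,3).tolist() if not isinstance(v,str) else v) for k,v in m.items()})
print(r.read_state())
E
```

```text
pics
{'fx': 507.316, 'fy': 507.316, 'cx': 278.936, 'cy': 214.616, 'world_from_camera': [[-0.776, -0.549, 0.311, 948.18], [0.631, -0.672, 0.387, 474.99], [-0.004, 0.496, 0.868, 1176.62], [0.0, 0.0, 0.0, 1.0]]}
{'fx': 457.117, 'fy': 457.117, 'cx': 280.602, 'cy': 210.401, 'world_from_camera': [[0.016, 0.988, -0.152, 386.433], [-1.0, 0.018, 0.008, 5.937], [0.011, 0.152, 0.988, 1178.663], [0.0, 0.0, 0.0, 1.0]]}
{'t': 0.1, 'joint_pos': array([-1.20997785e+00,  3.20210253e-01,  1.56552905e+00, -3.31321129e-05,
        1.25739328e+00, -1.99879430e-02]), 'qvel': array([ 1.23573092e-03, -4.25920858e-05, -2.12273490e-03,  8.16818734e-04,
       -3.27560831e-04, -5.46502096e-04]), 'effort': array([ 4.14859487e-04, -4.13331628e+01, -2.32510132e+01,  7.29598291e-02,
        4.21874668e-02, -4.93059486e-05]), 'tcp_pos': array([ 213.55178565, -533.3993551 ,  213.22539229]), 'eef_rot': array([-3.14005240e+00,  7.18247724e-07,  3.80816663e-01]), 'wrist_force': array([-0.17893058,  0.01892237,  0.08798865]), 'wrist_torque': array([ 0.00583394,  0.0266208 , -0.019647  ]), 'grasp_force': 0.0, 'gripper_width': 0.9946946480829764}
```

View pics/scene0.png

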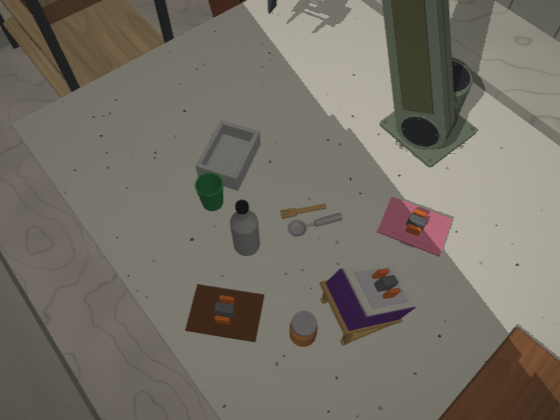

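View pics/top0.png

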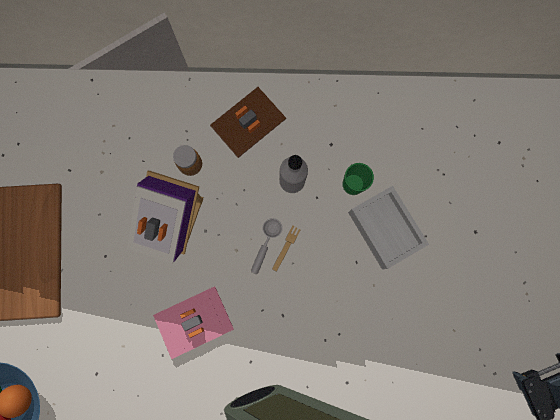

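Top view: the container is the grey tray at about (388,228), with the green tumbler beside it at (358,179). The fork is at (287,248) and the spoon at (266,247). There are three lid candidates:
- White lid on the purple box, (152,229).
- Pink look-alike, (192,323).
- Brown look-alike, (248,120).

The white one on the purple box fits the description. I'll confirm it in a crop and measure from the depth data.

```bash
python3 - <<'E'
from h import *
ims=[]
for n in("scene","top"):
    f=np.load(f"pics/{n}0.npz");a,d=f['a'],f['d'];v,u=np.mgrid[:420,:560];W=P(n,u,v,d)
    np.save(f"pics/{n}W.npy",W)
    g=W[(d>0)&(W[...,2]<15)&(W[...,2]>-15)]; print(n,'table z',np.median(g[:,2]))
    # container rim
    roi=(W[...,0]>250)&(W[...,0]<520)&(W[...,1]<-130)&(W[...,1]>-420)&(d>0)
    m=roi&(W[...,2]>54)&(W[...,2]<67)
    hsv=cv2.cvtColor(a,cv2.COLOR_BGR2HSV); m&=~((hsv[...,1]>90))
    p=W[m]; print(n,'rim',len(p),np.median(p[:,2]),cv2.minAreaRect(p[:,:2].astype(np.float32)))
    # fork: tan colored
    roi=(W[...,0]>200)&(W[...,0]<450)&(W[...,1]<60)&(W[...,1]>-80)&(W[...,2]<30)&(d>0)
    m=roi&(hsv[...,1]>80)&(hsv[...,0]<30); p=W[m]
    print('fork',len(p),np.median(p[:,2]),cv2.minAreaRect(p[:,:2].astype(np.float32)), p.mean(0))
    # orange buttons of white lid
    roi=(W[...,2]>90)&(W[...,1]>150)&(W[...,1]<420)&(d>0)
    m=roi&(hsv[...,1]>150)&(hsv[...,0]<14)&(hsv[...,2]>60)
    k,l,s,c=cv2.connectedComponentsWithStats(m.astype(np.uint8))
    for i in range(1,k):
        if s[i,4]>15: print('btn',s[i],c[i].round(1),W[l==i].mean(0).round(1))
    w=roi&(hsv[...,1]<45)&(W[...,2]<260)
    k,l,s,c=cv2.connectedComponentsWithStats(w.astype(np.uint8))
    for i in range(1,k):
        if s[i,4]>150:
            q=W[l==i];q0=np.median(q,0);
            for _ in range(5):
                U,S,V=np.linalg.svd(q-q.mean(0),full_matrices=False);nn=V[2]*np.sign(V[2,2]);e=(q-q.mean(0))@nn;q=q[abs(e)<max(2,1.5*np.median(abs(e)))]
            print('white',s[i],q.mean(0).round(1),'n',nn.round(3),len(q))
f0=cv2.imread('pics/top0.png');
A=cv2.resize(f0[160:270,110:225],(400,383),interpolation=cv2.INTER_CUBIC);B=cv2.resize(f0[165:280,320:435],(400,383),interpolation=cv2.INTER_CUBIC)
f1=cv2.imread('pics/scene0.png');C=cv2.resize(f1[255:345,315:420],(400,343),interpolation=cv2.INTER_CUBIC)
cv2.imwrite('pics/crop1.png',cv2.resize(np.vstack([np.hstack([A,B]),np.hstack([C,cv2.resize(f1[110:225,190:305],(400,343))])]),(640,580)))
E
```

```text
scene table z 0.3225456794937145
scene rim 392 59.99220711475061 ((500.09649658203125, -292.0521240234375), (113.89400482177734, 124.28477478027344), 30.276222229003906)
fork 67 6.704448462740629 ((432.65863037109375, 0.9322853088378906), (14.542011260986328, 38.916770935058594), 61.0947151184082) [432.63758347   1.08066705   6.4344923 ]
btn [372 269  17  10  95] [380.1 273.2] [497.3 268.7 137.3]
btn [383 288  17  11 101] [391.  292.9] [511.3 316.4 136.5]
white [ 339  264   68   52 1884] [549.6 282.  141.3] n [-0.479  0.15   0.865] 959
top table z -0.4006683026556175
top rim 547 59.46279213759067 ((499.8437805175781, -287.5156555175781), (113.7329330444336, 121.18616485595703), 30.5957088470459)
fork 86 6.998036890716776 ((433.5881042480469, 1.201350212097168), (13.442999839782715, 42.349998474121094), 62.255950927734375) [432.39152337   1.46757688   6.76735396]
btn [137 217  10  17 107] [141.6 225. ] [507.5 314.8 135.7]
btn [158 224  10  17 100] [162.1 231.8] [492.8 266.9 136.6]
white [ 129  186   57   65 2257] [539.4 277.7 136.4] n [-0.485  0.143  0.862] 1166
```

View pics/crop1.png

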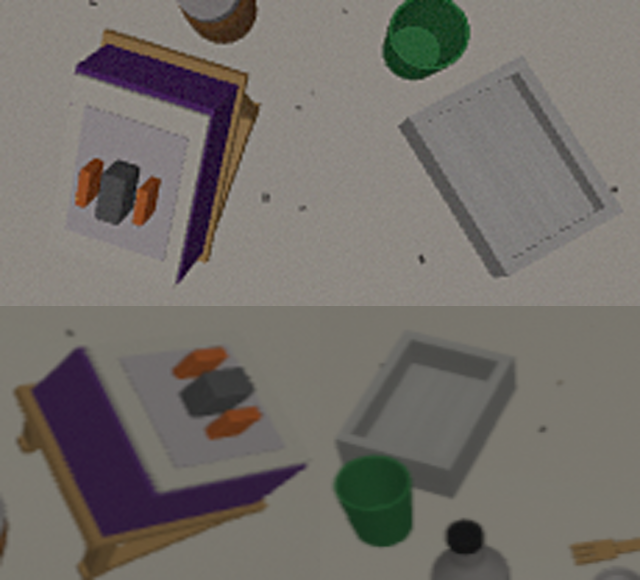

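The crop confirms the white lid, with orange buttons and a grey block, on the purple box. My regions of interest clipped the container and the fork, so I'll redo them and fit the lid frame.

```bash
python3 - <<'E'
from h import *
for n in("scene","top"):
    f=np.load(f"pics/{n}0.npz");a,d=f['a'],f['d'];W=np.load(f"pics/{n}W.npy");hsv=cv2.cvtColor(a,cv2.COLOR_BGR2HSV)
    roi=(W[...,0]>300)&(W[...,0]<680)&(W[...,1]<-110)&(W[...,1]>-480)&(d>0)
    m=roi&(abs(W[...,2]-60)<4)&(hsv[...,1]<90)
    k,l,s,c=cv2.connectedComponentsWithStats(m.astype(np.uint8))
    for i in np.argsort(-s[1:,4])[:2]+1:
        p=W[l==i];print(n,'rim',len(p),np.median(p[:,2]).round(1),cv2.minAreaRect(p[:,:2].astype(np.float32)))
    roi=(W[...,0]>300)&(W[...,0]<600)&(W[...,1]<80)&(W[...,1]>-80)&(W[...,2]<30)&(d>0)
    m=roi&(hsv[...,1]>70)&(hsv[...,0]<30)
    k,l,s,c=cv2.connectedComponentsWithStats(m.astype(np.uint8),connectivity=8)
    for i in range(1,k):
        if s[i,4]>30: p=W[l==i];print('fork',len(p),np.median(p[:,2]).round(1),cv2.minAreaRect(p[:,:2].astype(np.float32)))
    # lid outline: white not purple at box; plane fit then rect in plane
    roi=(W[...,0]>400)&(W[...,0]<680)&(W[...,1]>150)&(W[...,1]<420)&(d>0)&(W[...,2]>70)
    pl=roi&(hsv[...,1]<60)
    q=W[pl]
    nn=np.array([-.482,.147,.863]);nn/=np.linalg.norm(nn)
    h=q@nn; hist,e=np.histogram(h,np.arange(h.min(),h.max(),1)); t=e[hist.argmax()]+.5
    q=q[abs(h-t)<2.5]; U,S,V=np.linalg.svd(q-q.mean(0),full_matrices=False);nn=V[2]*np.sign(V[2,2])
    yl=np.cross([0,0,1],-nn);yl/=np.linalg.norm(yl); xl=np.cross(yl,nn)
    r2=cv2.minAreaRect(np.c_[q@xl,q@yl].astype(np.float32)); o=(q.mean(0)@nn)*nn+r2[0][0]*xl+r2[0][1]*yl
    print('lid n',nn.round(3),np.degrees(np.arccos(nn[2])),'y',yl.round(3),r2,'top-plane centre',o.round(1),len(q))
    for nm,xy in(('jar',None),):
        pass
E
```

```text
scene rim 744 60.2 ((525.6732788085938, -276.0378723144531), (174.2183380126953, 122.41483306884766), 30.276222229003906)
scene rim 2 59.0 ((675.5553588867188, -193.37100219726562), (3.668654680252075, 0.0), 97.52926635742188)
fork 287 6.5 ((469.62103271484375, -17.39904022216797), (26.711271286010742, 124.61054992675781), 61.691341400146484)
lid n [-0.494  0.149  0.857] 31.055741482897044 y [ 0.29   0.957 -0.   ] ((411.42095947265625, 423.10626220703125), (117.61901092529297, 166.65199279785156), 89.99081420898438) top-plane centre [513.5 286.7 119.2] 1376
top rim 1033 59.5 ((524.0469970703125, -273.442138671875), (169.8023681640625, 122.25162506103516), 30.767566680908203)
top rim 1 57.1 ((609.3856811523438, -201.39793395996094), (0.0, 0.0), 0.0)
fork 291 6.7 ((468.638671875, -17.377788543701172), (23.06281280517578, 123.74330139160156), 64.2234115600586)
lid n [-0.492  0.15   0.857] 30.964184681188588 y [ 0.291  0.957 -0.   ] ((405.1545715332031, 426.0433044433594), (165.83555603027344, 117.82269287109375), 0.17815138399600983) top-plane centre [509.5 290.2 116.2] 1748
```

```bash
cat > plan.py <<'E'
# usage: plan.py [x y z yaw(deg)]... : per target, tool-frame shift (m) and spin from the previous pose
import sys
from h import *
s=r.read_state();p=s['tcp_pos'];yaw=s['eef_rot'][2]
print('t',round(s['t'],2),'tcp',p.round(1),'rot',s['eef_rot'].round(4),'F',s['wrist_force'].round(1),'w',round(s['gripper_width'],3),'g',round(s['grasp_force'],1),'q6',s['joint_pos'][5].round(2))
v=np.array(sys.argv[1:],float).reshape(-1,4)
for t in v:
    d=t[:3]-p;c,q=np.cos(yaw),np.sin(yaw);y2=np.radians(t[3])
    sp=-(y2-yaw);sp=(sp+np.pi)%(2*np.pi)-np.pi
    print(t,'->',[round(float(x)/1000,4) for x in(d[0]*c+d[1]*q,d[0]*q-d[1]*c,-d[2])],'spin',round(float(sp),4),'dist',np.linalg.norm(d).round())
    p,yaw=t[:3],y2
E
python3 plan.py 350 -257 150 -5  469 -17.4 60 -27 469 -17.4 3 -27
```

```text
t 0.1 tcp [ 213.6 -533.4  213.2] rot [-3.1401  0.      0.3808] F [-0.2  0.   0.1] w 0.995 g 0.0 q6 -0.02
[ 350. -257.  150.   -5.] -> [0.2294, -0.2059, 0.0632] spin 0.4681 dist 315.0
[469.  -17.4  60.  -27. ] -> [0.0977, -0.2491, 0.09] spin 0.384 dist 282.0
[469.  -17.4   3.  -27. ] -> [0.0, -0.0, 0.057] spin 0.0 dist 57.0
```

Request:
{"name": "step_arm", "arguments": {
  "moves": [
    {"claw": 30, "delta_pos": [0.046, -0.041, 0.013], "spin": 0.094},
    {"claw": 30, "delta_pos": [0.092, -0.082, 0.025], "spin": 0.187},
    {"claw": 30, "delta_pos": [0.138, -0.123, 0.038], "spin": 0.281},
    {"claw": 30, "delta_pos": [0.184, -0.164, 0.05], "spin": 0.374},
    {"claw": 30, "delta_pos": [0.229, -0.206, 0.063], "spin": 0.468}
  ]
}}

```text
t: 0.72
tcp_pos: [349.4, -257.4, 150.9]
eef_rot: [3.141, -0.0, -0.091]
wrist_force: [1.1, -0.6, -0.6]
gripper_width: 0.485
grasp_force: 0.0
```

Request:
{"name": "step_arm", "arguments": {
  "moves": [
    {"claw": 30, "delta_pos": [0.02, -0.05, 0.01], "spin": 0.08},
    {"claw": 30, "delta_pos": [0.04, -0.1, 0.02], "spin": 0.16},
    {"claw": 30, "delta_pos": [0.06, -0.15, 0.04], "spin": 0.24},
    {"claw": 30, "delta_pos": [0.08, -0.2, 0.06], "spin": 0.31},
    {"claw": 30, "delta_pos": [0.098, -0.249, 0.08], "spin": 0.384}
  ]
}}

```text
t: 1.35
tcp_pos: [468.9, -17.9, 70.7]
eef_rot: [3.142, -0.0, -0.473]
wrist_force: [-0.3, -1.0, 0.1]
gripper_width: 0.301
grasp_force: 0.0
```

```bash
python3 plan.py 469 -17.4 3 -27
```

```text
t 1.35 tcp [468.9 -17.9  70.7] rot [ 3.1416e+00 -4.0000e-04 -4.7330e-01] F [-0.3 -1.   0.1] w 0.301 g 0.0 q6 1.98
[469.  -17.4   3.  -27. ] -> [-0.0002, -0.0005, 0.0677] spin -0.0021 dist 68.0
```

Very accurate tracking. I'll descend, grip and lift.

Request:
{"name": "step_arm", "arguments": {
  "moves": [
    {"claw": 30, "delta_pos": [0, 0, 0.03], "spin": 0},
    {"claw": 30, "delta_pos": [0, 0, 0.06], "spin": 0},
    {"claw": 30, "delta_pos": [0, 0, 0.067], "spin": 0},
    {"claw": 30, "delta_pos": [0, 0, 0.067], "spin": 0},
    {"claw": 0, "delta_pos": [0, 0, 0.067], "spin": 0}
  ]
}}

```text
t: 1.98
tcp_pos: [469.1, -19.9, 5.3]
eef_rot: [-3.141, -0.002, -0.472]
wrist_force: [0.6, 0.4, -0.4]
gripper_width: 0.216
grasp_force: 0.0
```

Request:
{"name": "step_arm", "arguments": {
  "moves": [
    {"claw": 0, "delta_pos": [0, 0, 0], "spin": 0},
    {"claw": 0, "delta_pos": [0, 0, 0], "spin": 0},
    {"claw": 0, "delta_pos": [0, 0, -0.03], "spin": 0},
    {"claw": 0, "delta_pos": [0, 0, -0.08], "spin": 0},
    {"claw": 0, "delta_pos": [0, 0, -0.13], "spin": 0}
  ]
}}

```text
t: 2.6
tcp_pos: [467.8, -19.6, 135.7]
eef_rot: [3.141, 0.001, -0.471]
wrist_force: [1.7, 0.2, -0.9]
gripper_width: 0.143
grasp_force: 30.0
```

```bash
python3 plan.py 524.9 -274.7 130 30.5 524.9 -274.7 9 30.5
```

```text
t 2.6 tcp [467.8 -19.6 135.7] rot [ 3.1414e+00  5.0000e-04 -4.7130e-01] F [ 1.7  0.2 -0.9] w 0.143 g 30.0 q6 1.98
[ 524.9 -274.7  130.    30.5] -> [0.1667, 0.2013, 0.0057] spin -1.0036 dist 261.0
[ 524.9 -274.7    9.    30.5] -> [0.0, 0.0, 0.121] spin 0.0 dist 121.0
```

Request:
{"name": "step_arm", "arguments": {
  "moves": [
    {"claw": 0, "delta_pos": [0.03, 0.036, 0], "spin": -0.17},
    {"claw": 0, "delta_pos": [0.06, 0.072, 0], "spin": -0.34},
    {"claw": 0, "delta_pos": [0.09, 0.108, 0], "spin": -0.51},
    {"claw": 0, "delta_pos": [0.12, 0.145, 0], "spin": -0.68},
    {"claw": 0, "delta_pos": [0.145, 0.175, 0], "spin": -0.85}
  ]
}}

```text
t: 3.22
tcp_pos: [518.0, -243.2, 134.4]
eef_rot: [3.141, -0.0, 0.383]
wrist_force: [0.1, 0.3, -0.2]
gripper_width: 0.142
grasp_force: 30.0
```

```bash
python3 plan.py 524.9 -274.7 9 30.5
```

```text
t 3.23 tcp [ 518.  -243.2  134.4] rot [ 3.1414e+00 -2.0000e-04  3.8340e-01] F [ 0.1  0.3 -0.2] w 0.142 g 30.0 q6 0.73
[ 524.9 -274.7    9.    30.5] -> [-0.0054, 0.0318, 0.1254] spin -0.1489 dist 129.0
```

Request:
{"name": "step_arm", "arguments": {
  "moves": [
    {"claw": 0, "delta_pos": [-0.005, 0.032, 0.02], "spin": -0.149},
    {"claw": 0, "delta_pos": [-0.005, 0.032, 0.06], "spin": -0.149},
    {"claw": 0, "delta_pos": [-0.005, 0.032, 0.1], "spin": -0.149},
    {"claw": 0, "delta_pos": [-0.005, 0.032, 0.125], "spin": -0.149},
    {"claw": 0, "delta_pos": [-0.005, 0.032, 0.125], "spin": -0.149}
  ]
}}

```text
t: 3.85
tcp_pos: [524.3, -272.6, 7.9]
eef_rot: [-3.139, 0.002, 0.528]
wrist_force: [-0.3, 1.1, 0.1]
gripper_width: 0.147
grasp_force: 31.0
```

Request:
{"name": "step_arm", "arguments": {
  "moves": [
    {"claw": 35, "delta_pos": [0, 0, 0], "spin": 0},
    {"claw": 35, "delta_pos": [0, 0, 0], "spin": 0},
    {"claw": 35, "delta_pos": [0, 0, -0.02], "spin": 0},
    {"claw": 35, "delta_pos": [0, 0, -0.07], "spin": 0},
    {"claw": 35, "delta_pos": [0, 0, -0.13], "spin": 0}
  ]
}}

```text
t: 4.47
tcp_pos: [524.6, -272.6, 140.5]
eef_rot: [-3.14, 0.001, 0.528]
wrist_force: [0.4, -0.5, 0.2]
gripper_width: 0.35
grasp_force: 0.0
```

```bash
python3 plan.py 500 0 260 5 505 288 260 -16.9
```

```text
t 4.47 tcp [ 524.6 -272.6  140.5] rot [-3.1402e+00  9.0000e-04  5.2790e-01] F [ 0.4 -0.5  0.2] w 0.35 g 0.0 q6 0.54
[500.   0. 260.   5.] -> [0.1161, -0.2479, -0.1195] spin 0.4406 dist 299.0
[505.  288.  260.  -16.9] -> [0.0301, -0.2865, -0.0] spin 0.3822 dist 288.0
```

Request:
{"name": "step_arm", "arguments": {
  "moves": [
    {"claw": 90, "delta_pos": [0.02, -0.045, -0.03], "spin": 0.08},
    {"claw": 90, "delta_pos": [0.04, -0.09, -0.06], "spin": 0.17},
    {"claw": 100, "delta_pos": [0.066, -0.142, -0.08], "spin": 0.26},
    {"claw": 100, "delta_pos": [0.092, -0.195, -0.1], "spin": 0.35},
    {"claw": 100, "delta_pos": [0.116, -0.248, -0.12], "spin": 0.44}
  ]
}}

```text
t: 5.1
tcp_pos: [500.0, 1.5, 260.8]
eef_rot: [3.141, -0.002, 0.085]
wrist_force: [0.2, -0.1, -0.0]
gripper_width: 0.864
grasp_force: 0.0
```

Request:
{"name": "step_arm", "arguments": {
  "moves": [
    {"claw": 100, "delta_pos": [0.006, -0.057, 0], "spin": 0.08},
    {"claw": 100, "delta_pos": [0.012, -0.114, 0], "spin": 0.16},
    {"claw": 100, "delta_pos": [0.018, -0.171, 0], "spin": 0.24},
    {"claw": 100, "delta_pos": [0.024, -0.229, 0], "spin": 0.32},
    {"claw": 100, "delta_pos": [0.03, -0.286, 0.02], "spin": 0.382}
  ]
}}

```text
t: 5.72
tcp_pos: [506.0, 289.7, 241.5]
eef_rot: [-3.138, -0.004, -0.296]
wrist_force: [1.1, -0.4, 0.1]
gripper_width: 1.002
grasp_force: 0.0
```

```bash
python3 plan.py 501 291.6 150 -16.9 501 291.6 124 -16.9
```

```text
t 5.72 tcp [506.  289.7 241.5] rot [-3.1378 -0.0041 -0.2961] F [ 1.1 -0.4  0.1] w 1.002 g 0.0 q6 2.37
[501.  291.6 150.  -16.9] -> [-0.0053, -0.0004, 0.0915] spin -0.0011 dist 92.0
[501.  291.6 124.  -16.9] -> [0.0, -0.0, 0.026] spin 0.0 dist 26.0
```

Request:
{"name": "step_arm", "arguments": {
  "moves": [
    {"claw": 100, "delta_pos": [-0.005, 0, 0.03], "spin": 0},
    {"claw": 100, "delta_pos": [-0.005, 0, 0.06], "spin": 0},
    {"claw": 100, "delta_pos": [-0.005, 0, 0.085], "spin": 0},
    {"claw": 100, "delta_pos": [-0.005, 0, 0.091], "spin": 0},
    {"claw": 100, "delta_pos": [-0.005, 0, 0.091], "spin": 0}
  ]
}}

```text
t: 6.35
tcp_pos: [500.8, 288.8, 149.0]
eef_rot: [-3.141, -0.001, -0.294]
wrist_force: [0.2, 0.1, 0.2]
gripper_width: 1.002
grasp_force: 0.0
```

```bash
python3 - <<'E'
from h import *
a,d=r.camera("scene");b,e=r.camera("top")
cv2.imwrite('pics/g1.png',np.hstack([cv2.resize(a[215:345,310:440],(400,400)),cv2.resize(b[150:270,100:220],(400,400))]))
E
python3 plan.py 501 291.6 124 -16.9
```

```text
t 6.45 tcp [501.3 289.  149.7] rot [-3.1398e+00 -1.9000e-03 -2.9440e-01] F [-0.4 -0.6  0.3] w 1.002 g 0.0 q6 2.37
[501.  291.6 124.  -16.9] -> [-0.0011, -0.0024, 0.0257] spin 0.0006 dist 26.0
```

View pics/g1.png

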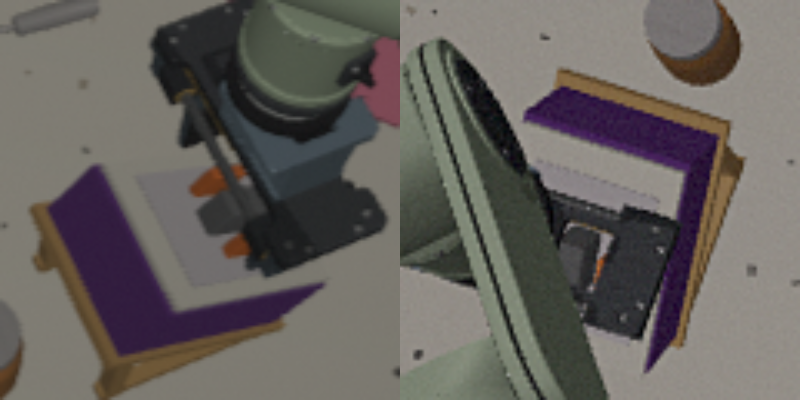

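The open gripper straddles the white lid's orange buttons, at about (225,215) in the left half. I'll go down and pinch.

Request:
{"name": "step_arm", "arguments": {
  "moves": [
    {"claw": 100, "delta_pos": [-0.001, -0.002, 0.01], "spin": 0},
    {"claw": 100, "delta_pos": [-0.001, -0.002, 0.018], "spin": 0},
    {"claw": 100, "delta_pos": [-0.001, -0.002, 0.025], "spin": 0},
    {"claw": 100, "delta_pos": [-0.001, -0.002, 0.025], "spin": 0},
    {"claw": 80, "delta_pos": [-0.001, -0.002, 0.025], "spin": 0}
  ]
}}

```text
t: 7.08
tcp_pos: [500.3, 290.9, 123.4]
eef_rot: [-3.142, -0.0, -0.294]
wrist_force: [0.1, -0.0, 0.3]
gripper_width: 0.92
grasp_force: 0.0
```

```bash
python3 plan.py 501 291.6 124 -16.9
```

```text
t 7.08 tcp [500.3 290.9 123.4] rot [-3.1416e+00 -2.0000e-04 -2.9430e-01] F [ 0.1 -0.   0.3] w 0.92 g 0.0 q6 2.37
[501.  291.6 124.  -16.9] -> [0.0005, -0.0009, -0.0006] spin 0.0007 dist 1.0
```

No contact on the way down. I'll close.

Request:
{"name": "step_arm", "arguments": {
  "moves": [
    {"claw": 65, "delta_pos": [0, 0, 0], "spin": 0},
    {"claw": 55, "delta_pos": [0, 0, 0], "spin": 0},
    {"claw": 40, "delta_pos": [0, 0, 0], "spin": 0},
    {"claw": 20, "delta_pos": [0, 0, 0], "spin": 0},
    {"claw": 20, "delta_pos": [0, 0, 0], "spin": 0}
  ]
}}

```text
t: 7.7
tcp_pos: [500.3, 291.1, 123.8]
eef_rot: [-3.141, -0.0, -0.294]
wrist_force: [-0.9, -0.4, 3.5]
gripper_width: 0.47
grasp_force: 30.0
```

Request:
{"name": "step_arm", "arguments": {
  "moves": [
    {"claw": 20, "delta_pos": [0, 0, 0], "spin": 0},
    {"claw": 20, "delta_pos": [0, 0, 0], "spin": 0}
  ]
}}

```text
t: 7.95
tcp_pos: [500.3, 291.1, 123.8]
eef_rot: [-3.141, -0.0, -0.294]
wrist_force: [-1.3, 0.5, 5.1]
gripper_width: 0.474
grasp_force: 30.0
```

```bash
python3 plan.py 501 291.6 124 -16.9; python3 -c "
from h import *
print(r.read_state()['wrist_torque'])"
```

```text
t 7.95 tcp [500.3 291.1 123.8] rot [-3.1409e+00 -4.0000e-04 -2.9430e-01] F [-1.3  0.5  5.1] w 0.474 g 30.0 q6 2.37
[501.  291.6 124.  -16.9] -> [0.0006, -0.0007, -0.0002] spin 0.0007 dist 1.0
[ 0.17718154  0.22280971 -0.09229381]
```

Width is 43 mm, so both buttons are fully in. I'll pull along the box's normal, which is (-0.53, 0, -0.848) in tool axes.

Request:
{"name": "step_arm", "arguments": {
  "moves": [
    {"claw": 20, "delta_pos": [-0.0026, 0, -0.0042], "spin": 0},
    {"claw": 20, "delta_pos": [-0.0064, 0, -0.0102], "spin": 0},
    {"claw": 20, "delta_pos": [-0.0106, 0, -0.017], "spin": 0},
    {"claw": 20, "delta_pos": [-0.0159, 0, -0.0254], "spin": 0},
    {"claw": 20, "delta_pos": [-0.0212, 0, -0.0339], "spin": 0}
  ]
}}

```text
t: 8.57
tcp_pos: [479.1, 297.1, 157.7]
eef_rot: [3.141, 0.001, -0.294]
wrist_force: [0.6, -0.2, -2.6]
gripper_width: 0.47
grasp_force: 30.0
```

```bash
python3 plan.py 501 291.6 124 -16.9; python3 - <<'E'
from h import *
a,d=r.camera("scene");b,e=r.camera("top")
cv2.imwrite('pics/g2.png',np.hstack([cv2.resize(a[215:345,310:440],(400,400)),cv2.resize(b[150:270,100:220],(400,400))]))
E
```

```text
t 8.57 tcp [479.1 297.1 157.7] rot [ 3.1412e+00  5.0000e-04 -2.9400e-01] F [ 0.6 -0.2 -2.6] w 0.47 g 30.0 q6 2.4
[501.  291.6 124.  -16.9] -> [0.0225, -0.001, 0.0337] spin 0.001 dist 41.0
```

View pics/g2.png

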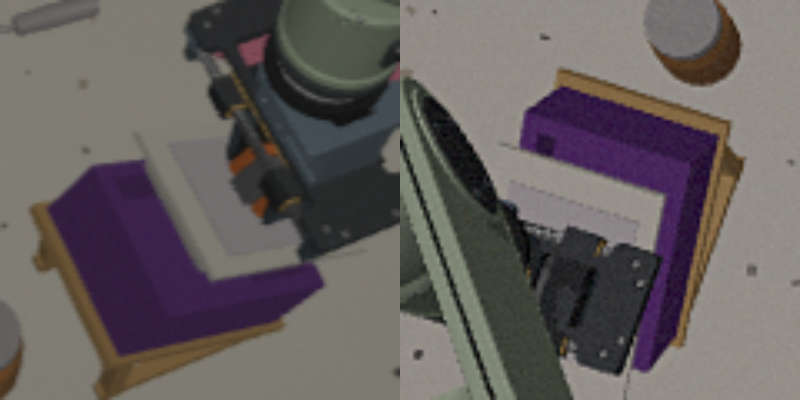

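The lid is clear of the purple box. Since the tool only points down, I'll level the lid by pivoting it against free granite, then regrip it. Free spot: about (420,-110).

```bash
python3 plan.py 450 300 250 -16.9  430 100 230 10 400 -110 110 30.5
```

```text
t 8.68 tcp [479.7 297.6 158.5] rot [-3.1401e+00 -1.2000e-03 -2.9350e-01] F [ 0.2  0.3 -2.4] w 0.471 g 30.0 q6 2.4
[450.  300.  250.  -16.9] -> [-0.0291, 0.0063, -0.0915] spin 0.0014 dist 96.0
[430. 100. 230.  10.] -> [0.039, 0.1972, 0.02] spin -0.4695 dist 202.0
[ 400.  -110.   110.    30.5] -> [-0.066, 0.2016, 0.12] spin -0.3578 dist 244.0
```

Request:
{"name": "step_arm", "arguments": {
  "moves": [
    {"claw": 20, "delta_pos": [-0.01, 0, -0.016], "spin": 0},
    {"claw": 20, "delta_pos": [-0.02, 0, -0.035], "spin": 0},
    {"claw": 20, "delta_pos": [-0.025, 0, -0.06], "spin": 0},
    {"claw": 20, "delta_pos": [-0.03, 0, -0.085], "spin": 0},
    {"claw": 20, "delta_pos": [-0.03, 0, -0.1], "spin": 0}
  ]
}}

```text
t: 9.3
tcp_pos: [450.9, 306.1, 259.3]
eef_rot: [-3.14, -0.001, -0.294]
wrist_force: [0.4, 1.1, -1.5]
gripper_width: 0.469
grasp_force: 30.0
```

Request:
{"name": "step_arm", "arguments": {
  "moves": [
    {"claw": 20, "delta_pos": [0.008, 0.03, 0], "spin": -0.08},
    {"claw": 20, "delta_pos": [0.016, 0.07, 0], "spin": -0.18},
    {"claw": 20, "delta_pos": [0.024, 0.11, 0.01], "spin": -0.28},
    {"claw": 20, "delta_pos": [0.032, 0.155, 0.02], "spin": -0.38},
    {"claw": 20, "delta_pos": [0.039, 0.2, 0.03], "spin": -0.47}
  ]
}}

```text
t: 9.93
tcp_pos: [430.0, 101.6, 227.1]
eef_rot: [3.141, 0.0, 0.179]
wrist_force: [-0.6, 0.4, -1.5]
gripper_width: 0.471
grasp_force: 30.0
```

```bash
python3 plan.py 400 -110 100 30.5
```

```text
t 9.93 tcp [430.  101.6 227.1] rot [3.1412 0.     0.1792] F [-0.6  0.4 -1.5] w 0.471 g 30.0 q6 1.6
[ 400.  -110.   100.    30.5] -> [-0.0673, 0.2029, 0.1271] spin -0.3531 dist 249.0
```

Request:
{"name": "step_arm", "arguments": {
  "moves": [
    {"claw": 20, "delta_pos": [-0.014, 0.042, 0.015], "spin": -0.07},
    {"claw": 20, "delta_pos": [-0.028, 0.084, 0.04], "spin": -0.14},
    {"claw": 20, "delta_pos": [-0.042, 0.126, 0.07], "spin": -0.21},
    {"claw": 20, "delta_pos": [-0.056, 0.168, 0.1], "spin": -0.29},
    {"claw": 20, "delta_pos": [-0.067, 0.203, 0.127], "spin": -0.353}
  ]
}}

```text
t: 10.55
tcp_pos: [399.5, -110.1, 99.6]
eef_rot: [3.141, -0.0, 0.53]
wrist_force: [0.8, 1.0, -1.3]
gripper_width: 0.477
grasp_force: 30.0
```

```bash
python3 plan.py 400 -110 65 30.5;  python3 - <<'E'
from h import *
a,d=r.camera("scene");b,e=r.camera("top")
cv2.imwrite('pics/g3.png',np.hstack([cv2.resize(a[100:270,230:400],(400,400)),cv2.resize(b[180:330,230:380],(400,400))]))
E
```

```text
t 10.55 tcp [ 399.5 -110.1   99.6] rot [ 3.1413 -0.      0.5302] F [ 0.8  1.  -1.3] w 0.477 g 30.0 q6 0.74
[ 400.  -110.    65.    30.5] -> [0.0005, 0.0001, 0.0346] spin -0.0021 dist 35.0
```

View pics/g3.png

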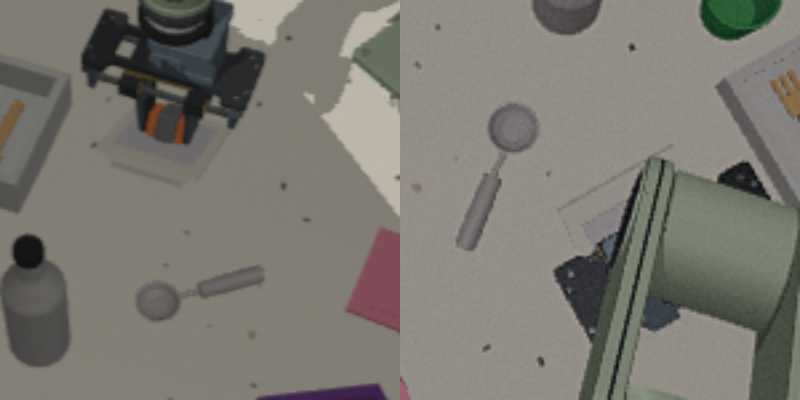

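Request:
{"name": "step_arm", "arguments": {
  "moves": [
    {"claw": 20, "delta_pos": [0, 0, 0.012], "spin": 0},
    {"claw": 20, "delta_pos": [0, 0, 0.024], "spin": 0},
    {"claw": 20, "delta_pos": [0, 0, 0.034], "spin": 0},
    {"claw": 20, "delta_pos": [0.001, 0, 0.038], "spin": 0},
    {"claw": 20, "delta_pos": [0.002, 0, 0.039], "spin": 0}
  ]
}}

```text
t: 11.28
tcp_pos: [402.7, -106.7, 62.0]
eef_rot: [-3.142, -0.002, 0.529]
wrist_force: [-0.0, 3.6, 8.6]
gripper_width: 0.469
grasp_force: 30.0
```

```bash
python3 plan.py
```

```text
t 11.28 tcp [ 402.7 -106.7   62. ] rot [-3.1416e+00 -1.7000e-03  5.2870e-01] F [-0.   3.6  8.6] w 0.469 g 30.0 q6 0.75
```

Contact occurs at TCP z of about 62 mm, as computed. I'll follow the levelling arc.

Request:
{"name": "step_arm", "arguments": {
  "moves": [
    {"claw": 20, "delta_pos": [0.006, 0, 0.003], "spin": 0},
    {"claw": 20, "delta_pos": [0.011, 0, 0.006], "spin": 0},
    {"claw": 20, "delta_pos": [0.016, 0, 0.009], "spin": 0},
    {"claw": 20, "delta_pos": [0.021, 0, 0.013], "spin": 0},
    {"claw": 20, "delta_pos": [0.025, 0, 0.016], "spin": 0}
  ]
}}

```text
t: 11.9
tcp_pos: [423.4, -94.9, 44.8]
eef_rot: [-3.141, 0.001, 0.529]
wrist_force: [-2.6, -0.7, 3.2]
gripper_width: 0.473
grasp_force: 30.0
```

```bash
python3 plan.py
```

```text
t 11.9 tcp [423.4 -94.9  44.8] rot [-3.1415e+00  6.0000e-04  5.2920e-01] F [-2.6 -0.7  3.2] w 0.473 g 30.0 q6 0.8
```

Request:
{"name": "step_arm", "arguments": {
  "moves": [
    {"claw": 20, "delta_pos": [0.004, 0, 0.004], "spin": 0},
    {"claw": 20, "delta_pos": [0.008, 0, 0.008], "spin": 0},
    {"claw": 20, "delta_pos": [0.011, 0, 0.011], "spin": 0},
    {"claw": 20, "delta_pos": [0.011, 0, 0.011], "spin": 0},
    {"claw": 80, "delta_pos": [0.011, 0, 0.011], "spin": 0}
  ]
}}

```text
t: 12.52
tcp_pos: [433.5, -89.3, 34.2]
eef_rot: [3.141, -0.001, 0.528]
wrist_force: [0.6, 0.5, -1.3]
gripper_width: 0.558
grasp_force: 5.8
```

Request:
{"name": "step_arm", "arguments": {
  "moves": [
    {"claw": 100, "delta_pos": [0, 0, 0], "spin": 0},
    {"claw": 100, "delta_pos": [0, 0, 0], "spin": 0},
    {"claw": 100, "delta_pos": [0, 0, -0.05], "spin": 0},
    {"claw": 100, "delta_pos": [-0.05, 0.01, -0.1], "spin": 0},
    {"claw": 100, "delta_pos": [-0.1, 0.01, -0.13], "spin": 0}
  ]
}}

```text
t: 13.15
tcp_pos: [355.4, -147.6, 163.9]
eef_rot: [3.138, -0.002, 0.531]
wrist_force: [0.1, -0.1, -0.2]
gripper_width: 1.0
grasp_force: 0.0
```

Request:
{"name": "step_arm", "arguments": {
  "moves": [
    {"claw": 100, "delta_pos": [-0.04, 0.06, -0.02], "spin": 0},
    {"claw": 100, "delta_pos": [-0.05, 0.12, -0.04], "spin": 0},
    {"claw": 100, "delta_pos": [-0.06, 0.17, -0.05], "spin": 0}
  ]
}}

```text
t: 13.52
tcp_pos: [388.3, -323.6, 213.1]
eef_rot: [3.139, -0.002, 0.528]
wrist_force: [1.0, 0.7, -0.2]
gripper_width: 1.003
grasp_force: 0.0
```

```bash
python3 plan.py;  python3 - <<'E'
from h import *
o=[]
for n in("scene","top"):
    a,d=r.camera(n);np.savez(f"pics/{n}1.npz",a=a,d=d)
    o.append(cv2.resize(a[90:290,180:430] if n=="scene" else a[170:330,230:430],(400,320)))
cv2.imwrite('pics/g4.png',np.hstack(o))
E
```

```text
t 13.53 tcp [ 388.3 -323.6  213.1] rot [ 3.1385e+00 -1.6000e-03  5.2780e-01] F [ 1.   0.7 -0.2] w 1.003 g 0.0 q6 0.32
```

View pics/g4.png

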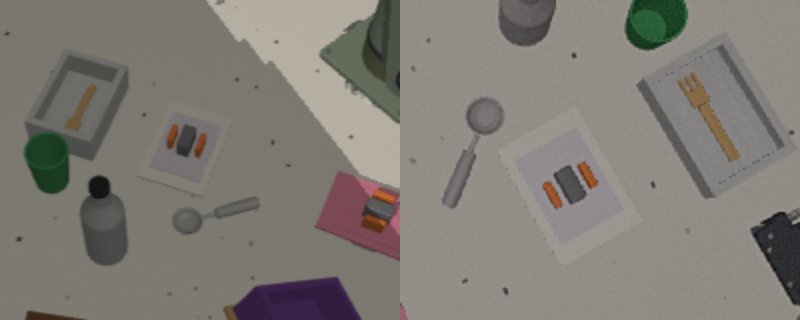

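The lid lies level at about (567,185) in the right half, with its long axis nearly parallel to the container's, and the fork lies in the container. I'll measure both.

```bash
python3 - <<'E'
from h import *
v,u=np.mgrid[:420,:560]
for n in("scene","top"):
    f=np.load(f"pics/{n}1.npz");a,d=f['a'],f['d'];W=P(n,u,v,d);hsv=cv2.cvtColor(a,cv2.COLOR_BGR2HSV)
    def rect(m,tag):
        k,l,s,c=cv2.connectedComponentsWithStats(m.astype(np.uint8));i=np.argmax(s[1:,4])+1
        p=W[l==i];q=cv2.minAreaRect(p[:,:2].astype(np.float32));print(n,tag,len(p),np.median(p[:,2]).round(1),np.round(q[0],1),np.round(q[1],1),round(q[2],2));return np.array(q[0]),p
    roi=(d>0)&(W[...,0]>300)&(W[...,0]<680)
    c,_=rect(roi&(W[...,1]<-150)&(W[...,1]>-420)&(abs(W[...,2]-60)<4)&(hsv[...,1]<90)&(W[...,0]>410),'rim')
    l,p=rect(roi&(W[...,1]<40)&(W[...,1]>-215)&(W[...,2]>13)&(W[...,2]<32),'lid')
    A=np.c_[p[:,:2]-l,np.ones(len(p))];print('  tilt',np.linalg.lstsq(A,p[:,2],rcond=None)[0].round(4))
    m=roi&(W[...,1]<40)&(W[...,1]>-215)&(W[...,2]>30)&(hsv[...,1]>130)&(hsv[...,0]<15)
    k,L,s,cc=cv2.connectedComponentsWithStats(m.astype(np.uint8))
    B=[W[L==i].mean(0) for i in range(1,k) if s[i,4]>15];print('  btn',np.round(B,1),'mid',np.mean(B,0).round(1))
    print('  lid->cont',(c-l).round(1))
E
```

```text
scene rim 728 60.1 [ 525.5 -276. ] [175.9 122.3] 30.35
scene lid 1913 25.3 [435.4 -92.3] [170.1 117.3] 30.33
  tilt [ 8.00000e-04 -2.40000e-03  2.52805e+01]
  btn [[ 448.7 -110.    48.3]
 [ 425.4  -66.2   48.3]] mid [437.1 -88.1  48.3]
  lid->cont [  90.1 -183.7]
top rim 1036 59.6 [ 524.2 -273.4] [170.  121.6] 30.76
top lid 2759 24.5 [433.9 -89.6] [166.2 116.4] 30.28
  tilt [-1.20000e-03  1.70000e-03  2.44907e+01]
  btn [[ 445.8 -110.3   52.3]
 [ 421.   -67.5   53.6]] mid [433.4 -88.9  53. ]
  lid->cont [  90.3 -183.8]
```

Both views agree on the lid-to-container offset, (90.2, -183.8), and on yaw of about 30.4°. I'll regrip the lid at (433.7,-89.5).

```bash
python3 plan.py 433.7 -89.5 130 30.3
```

```text
t 13.62 tcp [ 390.5 -327.3  212.8] rot [ 3.134e+00 -1.600e-03  5.249e-01] F [-0.4  1.2 -0.6] w 0.998 g 0.0 q6 0.33
[433.7 -89.5 130.   30.3] -> [0.1565, -0.1842, 0.0828] spin -0.0039 dist 256.0
```

Request:
{"name": "step_arm", "arguments": {
  "moves": [
    {"claw": 100, "delta_pos": [0.03, -0.036, 0], "spin": 0},
    {"claw": 100, "delta_pos": [0.065, -0.076, 0.01], "spin": 0},
    {"claw": 100, "delta_pos": [0.1, -0.116, 0.03], "spin": 0},
    {"claw": 100, "delta_pos": [0.135, -0.158, 0.06], "spin": 0},
    {"claw": 100, "delta_pos": [0.156, -0.184, 0.083], "spin": 0}
  ]
}}

```text
t: 14.25
tcp_pos: [429.1, -81.2, 127.5]
eef_rot: [-3.141, -0.0, 0.53]
wrist_force: [0.1, -0.2, 0.2]
gripper_width: 1.001
grasp_force: 0.0
```

Request:
{"name": "step_arm", "arguments": {
  "moves": [
    {"claw": 100, "delta_pos": [0, 0, 0.02], "spin": 0},
    {"claw": 100, "delta_pos": [0, 0, 0.05], "spin": 0},
    {"claw": 100, "delta_pos": [0, 0, 0.06], "spin": 0},
    {"claw": 100, "delta_pos": [0, 0, 0.06], "spin": 0}
  ]
}}

```text
t: 14.75
tcp_pos: [429.5, -83.7, 68.2]
eef_rot: [-3.141, 0.001, 0.529]
wrist_force: [0.7, 0.1, 1.1]
gripper_width: 1.002
grasp_force: 0.0
```

```bash
python3 plan.py 433.7 -89.5 27.5 30.3
```

```text
t 14.75 tcp [429.5 -83.7  68.2] rot [-3.141e+00  6.000e-04  5.287e-01] F [0.7 0.1 1.1] w 1.002 g 0.0 q6 0.82
[433.7 -89.5  27.5  30.3] -> [0.0007, 0.0072, 0.0407] spin -0.0001 dist 41.0
```

Request:
{"name": "step_arm", "arguments": {
  "moves": [
    {"claw": 100, "delta_pos": [0.001, 0.007, 0.005], "spin": 0},
    {"claw": 100, "delta_pos": [0.001, 0.007, 0.02], "spin": 0},
    {"claw": 100, "delta_pos": [0.001, 0.007, 0.035], "spin": 0},
    {"claw": 100, "delta_pos": [0.001, 0.007, 0.0405], "spin": 0},
    {"claw": 100, "delta_pos": [0.001, 0.007, 0.0405], "spin": 0}
  ]
}}

```text
t: 15.38
tcp_pos: [434.5, -89.7, 28.0]
eef_rot: [3.141, -0.0, 0.528]
wrist_force: [0.7, 0.4, -0.3]
gripper_width: 1.0
grasp_force: 0.0
```

```bash
python3 plan.py 433.7 -89.5 27.5 30.3
```

```text
t 15.38 tcp [434.5 -89.7  28. ] rot [ 3.1412e+00 -3.0000e-04  5.2850e-01] F [ 0.7  0.4 -0.3] w 1.0 g 0.0 q6 0.81
[433.7 -89.5  27.5  30.3] -> [-0.0006, -0.0006, 0.0005] spin -0.0004 dist 1.0
```

Request:
{"name": "step_arm", "arguments": {
  "moves": [
    {"claw": 75, "delta_pos": [0, 0, 0], "spin": 0},
    {"claw": 60, "delta_pos": [0, 0, 0], "spin": 0},
    {"claw": 50, "delta_pos": [0, 0, 0], "spin": 0},
    {"claw": 20, "delta_pos": [0, 0, 0], "spin": 0},
    {"claw": 20, "delta_pos": [0, 0, 0], "spin": 0}
  ]
}}

```text
t: 16.0
tcp_pos: [434.4, -89.4, 28.1]
eef_rot: [3.141, -0.0, 0.529]
wrist_force: [-1.0, 0.8, 3.3]
gripper_width: 0.484
grasp_force: 7.8
```

Request:
{"name": "step_arm", "arguments": {
  "moves": [
    {"claw": 20, "delta_pos": [0, 0, 0], "spin": 0},
    {"claw": 20, "delta_pos": [0, 0, -0.02], "spin": 0},
    {"claw": 20, "delta_pos": [0, 0, -0.05], "spin": 0},
    {"claw": 20, "delta_pos": [0, 0, -0.09], "spin": 0},
    {"claw": 20, "delta_pos": [0, 0, -0.1], "spin": 0}
  ]
}}

```text
t: 16.62
tcp_pos: [435.4, -89.6, 129.5]
eef_rot: [3.139, -0.003, 0.529]
wrist_force: [0.3, 0.2, -1.9]
gripper_width: 0.473
grasp_force: 30.0
```

```bash
python3 plan.py 524.3 -273.5 125 30.5
```

```text
t 16.62 tcp [435.4 -89.6 129.5] rot [ 3.1387e+00 -3.0000e-03  5.2890e-01] F [ 0.3  0.2 -1.9] w 0.473 g 30.0 q6 0.81
[ 524.3 -273.5  125.    30.5] -> [-0.016, 0.2036, 0.0045] spin -0.0035 dist 204.0
```

Request:
{"name": "step_arm", "arguments": {
  "moves": [
    {"claw": 20, "delta_pos": [-0.003, 0.04, 0], "spin": 0},
    {"claw": 20, "delta_pos": [-0.006, 0.085, 0], "spin": 0},
    {"claw": 20, "delta_pos": [-0.01, 0.13, 0], "spin": 0},
    {"claw": 20, "delta_pos": [-0.013, 0.175, 0], "spin": -0.003},
    {"claw": 20, "delta_pos": [-0.016, 0.203, 0], "spin": -0.003}
  ]
}}

```text
t: 17.25
tcp_pos: [522.8, -274.2, 125.7]
eef_rot: [-3.14, 0.001, 0.531]
wrist_force: [-0.2, 0.5, -1.1]
gripper_width: 0.476
grasp_force: 30.0
```

Request:
{"name": "step_arm", "arguments": {
  "moves": [
    {"claw": 20, "delta_pos": [0, 0, 0.01], "spin": 0},
    {"claw": 20, "delta_pos": [0, 0, 0.025], "spin": 0},
    {"claw": 20, "delta_pos": [0, 0, 0.03], "spin": 0},
    {"claw": 20, "delta_pos": [0, 0, 0.03], "spin": 0}
  ]
}}

```text
t: 17.75
tcp_pos: [522.2, -271.7, 97.1]
eef_rot: [-3.14, 0.001, 0.533]
wrist_force: [0.4, 0.6, -1.3]
gripper_width: 0.472
grasp_force: 30.0
```

```bash
python3 plan.py 524.5 -273.4 90 30.5;python3 - <<'E'
from h import *
a,d=r.camera("scene")
cv2.imwrite('pics/g5.png',cv2.resize(a[80:230,150:320],(680,600)))
E
```

```text
t 17.75 tcp [ 522.2 -271.7   97.1] rot [-3.1401e+00  9.0000e-04  5.3270e-01] F [ 0.4  0.6 -1.3] w 0.472 g 30.0 q6 0.54
[ 524.5 -273.4   90.    30.5] -> [0.0011, 0.0027, 0.0071] spin 0.0004 dist 8.0
```

View pics/g5.png

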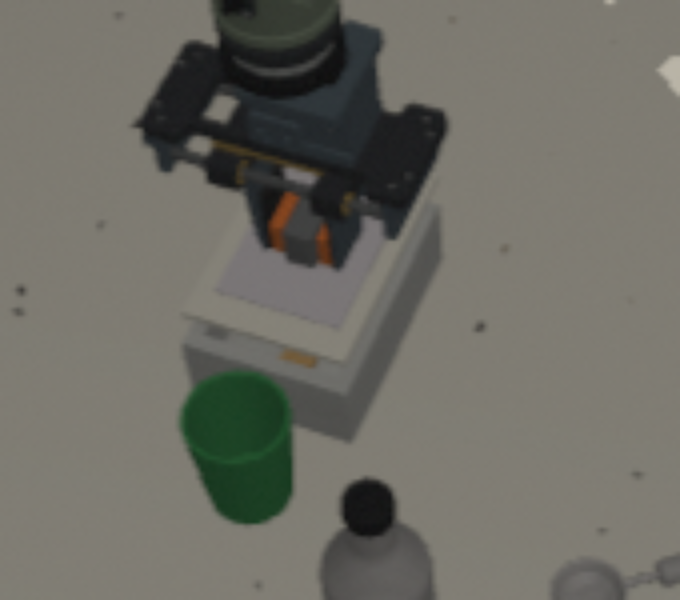

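The lid hovers squarely over the container. I'll correct by (1, 2.7) mm in tool axes and lower it.

Request:
{"name": "step_arm", "arguments": {
  "moves": [
    {"claw": 20, "delta_pos": [0.001, 0.0025, 0], "spin": 0},
    {"claw": 20, "delta_pos": [0.001, 0.0025, 0.004], "spin": 0},
    {"claw": 20, "delta_pos": [0.001, 0.0025, 0.008], "spin": 0},
    {"claw": 20, "delta_pos": [0.001, 0.0025, 0.012], "spin": 0},
    {"claw": 20, "delta_pos": [0.001, 0.0025, 0.015], "spin": 0}
  ]
}}

```text
t: 18.42
tcp_pos: [524.7, -274.3, 82.4]
eef_rot: [-3.141, 0.0, 0.532]
wrist_force: [-0.2, 0.5, -1.0]
gripper_width: 0.472
grasp_force: 30.0
```

```bash
python3 plan.py 524.5 -273.4 69 30.5
```

```text
t 18.43 tcp [ 524.7 -274.3   82.4] rot [-3.1413e+00  3.0000e-04  5.3180e-01] F [-0.2  0.5 -1. ] w 0.472 g 30.0 q6 0.54
[ 524.5 -273.4   69.    30.5] -> [0.0003, -0.0009, 0.0134] spin -0.0006 dist 13.0
```

The skirt is in the mouth without contact. I'll go on to the rim.

Request:
{"name": "step_arm", "arguments": {
  "moves": [
    {"claw": 20, "delta_pos": [0, -0.001, 0.003], "spin": 0},
    {"claw": 20, "delta_pos": [0, -0.001, 0.006], "spin": 0},
    {"claw": 20, "delta_pos": [0, -0.001, 0.009], "spin": 0},
    {"claw": 20, "delta_pos": [0, -0.001, 0.012], "spin": 0},
    {"claw": 20, "delta_pos": [0, -0.001, 0.0135], "spin": 0}
  ]
}}

```text
t: 19.05
tcp_pos: [524.3, -273.5, 69.1]
eef_rot: [-3.141, 0.0, 0.532]
wrist_force: [-0.7, 0.3, 0.7]
gripper_width: 0.476
grasp_force: 30.0
```

Request:
{"name": "step_arm", "arguments": {
  "moves": [
    {"claw": 20, "delta_pos": [0, 0, 0.001], "spin": 0},
    {"claw": 20, "delta_pos": [0, 0, 0.001], "spin": 0}
  ]
}}

```text
t: 19.3
tcp_pos: [524.4, -273.4, 69.1]
eef_rot: [3.141, -0.0, 0.532]
wrist_force: [-1.7, 0.7, 4.8]
gripper_width: 0.475
grasp_force: 30.0
```

```bash
python3 plan.py 524.5 -273.4 69 30.5
```

```text
t 19.3 tcp [ 524.4 -273.4   69.1] rot [ 3.1414e+00 -1.0000e-04  5.3190e-01] F [-1.7  0.7  4.8] w 0.475 g 30.0 q6 0.54
[ 524.5 -273.4   69.    30.5] -> [0.0001, 0.0, 0.0001] spin -0.0005 dist 0.0
```

The lid is seated at z 69 and resting on the rim. I'll release it slowly, then retreat.

Request:
{"name": "step_arm", "arguments": {
  "moves": [
    {"claw": 60, "delta_pos": [0, 0, 0], "spin": 0},
    {"claw": 75, "delta_pos": [0, 0, 0], "spin": 0},
    {"claw": 95, "delta_pos": [0, 0, 0], "spin": 0},
    {"claw": 95, "delta_pos": [0, 0, 0], "spin": 0},
    {"claw": 95, "delta_pos": [0, 0, -0.01], "spin": 0}
  ]
}}

```text
t: 19.92
tcp_pos: [523.8, -273.1, 77.7]
eef_rot: [-3.14, 0.001, 0.532]
wrist_force: [-0.2, 0.4, 0.2]
gripper_width: 0.947
grasp_force: 0.0
```

Request:
{"name": "step_arm", "arguments": {
  "moves": [
    {"claw": 95, "delta_pos": [0, 0, -0.03], "spin": 0},
    {"claw": 95, "delta_pos": [0, 0, -0.07], "spin": 0},
    {"claw": 95, "delta_pos": [-0.05, 0, -0.1], "spin": 0},
    {"claw": 95, "delta_pos": [-0.1, 0.03, -0.12], "spin": 0},
    {"claw": 95, "delta_pos": [-0.15, 0.06, -0.14], "spin": 0}
  ]
}}

```text
t: 20.55
tcp_pos: [424.9, -402.4, 220.3]
eef_rot: [3.139, -0.001, 0.533]
wrist_force: [1.1, 0.3, 0.2]
gripper_width: 0.95
grasp_force: 0.0
```

Request:
{"name": "step_arm", "arguments": {
  "moves": [
    {"claw": 95, "delta_pos": [-0.05, 0.02, -0.01], "spin": 0},
    {"claw": 95, "delta_pos": [-0.07, 0.04, -0.01], "spin": 0},
    {"claw": 95, "delta_pos": [-0.07, 0.04, -0.01], "spin": 0}
  ]
}}

```text
t: 20.92
tcp_pos: [384.6, -473.0, 228.8]
eef_rot: [3.141, -0.0, 0.529]
wrist_force: [0.1, 0.9, -0.3]
gripper_width: 0.949
grasp_force: 0.0
```

```bash
python3 plan.py; python3 - <<'E'
from h import *
o=[];v,u=np.mgrid[:420,:560]
for n in("scene","top"):
    a,d=r.camera(n);W=P(n,u,v,d);hsv=cv2.cvtColor(a,cv2.COLOR_BGR2HSV)
    o.append(cv2.resize(a[90:250,160:320] if n=="scene" else a[150:310,300:460],(400,400)))
    roi=(d>0)&(W[...,0]>410)&(W[...,0]<640)&(W[...,1]<-150)&(W[...,1]>-400)&(hsv[...,1]<90)
    for lo,hi in((62,69),(56,69)):
        m=(roi&(W[...,2]>lo)&(W[...,2]<hi)).astype(np.uint8);k,l,s,c=cv2.connectedComponentsWithStats(m);i=np.argmax(s[1:,4])+1
        p=W[l==i];q=cv2.minAreaRect(p[:,:2].astype(np.float32));print(n,lo,len(p),np.median(p[:,2]).round(1),np.round(q[0],1),np.round(q[1],1),round(q[2],2),np.linalg.lstsq(np.c_[p[:,:2]-q[0],np.ones(len(p))],p[:,2],rcond=None)[0].round(3))
    m=(d>0)&(W[...,0]>410)&(W[...,0]<640)&(W[...,1]<-150)&(W[...,1]>-400)&(W[...,2]>68)&(hsv[...,1]>130)&(hsv[...,0]<15)
    k,L,s,cc=cv2.connectedComponentsWithStats(m.astype(np.uint8));B=[W[L==i].mean(0) for i in range(1,k) if s[i,4]>15];print(np.round(B,1),np.linalg.norm(B[0]-B[1]) if len(B)>1 else 0)
cv2.imwrite('pics/g6.png',np.hstack(o))
E
```

```text
t 20.93 tcp [ 384.6 -473.   228.8] rot [ 3.1405e+00 -1.0000e-04  5.2880e-01] F [ 0.1  0.9 -0.3] w 0.949 g 0.0 q6 0.14
scene 62 1490 65.9 [ 526.5 -274.7] [172.  120.3] 30.76 [-1.0000e-03 -2.0000e-03  6.5819e+01]
scene 56 1697 65.5 [ 524.9 -276.1] [176.4 122.3] 30.69 [-1.0000e-03 -1.1000e-02  6.5206e+01]
[[ 539.6 -293.2   88.4]
 [ 514.2 -251.2   88.5]] 49.14532502549316
top 62 2462 65.4 [ 524.1 -273.1] [169.3 119.4] 30.4 [ 2.0000e-03 -0.0000e+00  6.5402e+01]
top 56 2780 65.1 [ 523.9 -273. ] [169.9 120.8] 30.7 [ 6.0000e-03 -9.0000e-03  6.4843e+01]
[[ 536.1 -293.5   89.9]
 [ 510.6 -250.8   91.1]] 49.756327276090005
```

View pics/g6.png

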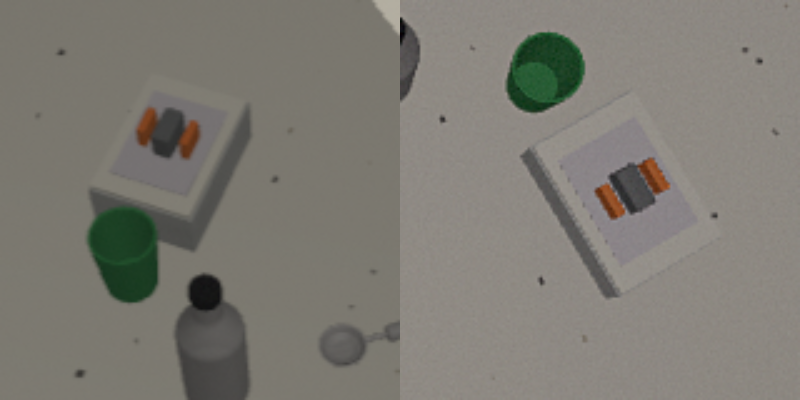

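The lid is flush (top at about 65 mm), level and centred within about 1–2 mm. The button spacing is back to its rest value. I'll hand it in.

```bash
python3 -c "
from bench import r
print(r.job_done())"
```

```text
the job is handed in; nothing more can be done
None
```

I laid the fork in the aluminium container, latched the white lid flush on it with both buttons back out, touched none of the bystanders, and handed the job in at about 21 s; the hand-in returned no verdict.

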